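# Dial the carousel cover to the larger check weight

## Robot

A 7-joint arm with a two-finger parallel gripper is mounted at the origin on a cart in front of the work surface, level with it; the furniture and walls round the work are solid. World frame = base frame: x ahead of the robot, y to its left, z up, the work surface at z = 0. Lengths are in m, angles in rad, forces in N, time in s.
With the tool pointing down it reaches from about 0.4 to 0.85 m from the base axis. Payload 10.4 kg.
Tool frame: the origin (TCP) lies on the centre line of the jaws, within the pads' length; the fingertips stand 14 mm ahead of it and the grasp point (between the pads) lies 5 mm behind it (manip.tip_reach is the distance from the TCP to the fingertips, in m); z points along the fingers, y is the line along which they close (so a half turn about z gives the same grasp; the last joint's range is limited). The gripper opens to 85 mm and grips with 20 to 120 N. Pads are 22 mm wide; open, the fingers measure 114 mm over their backs; the gripper's body (76 mm by 85 mm) begins 54 mm behind the grasp point. The pads swing forward as they close: fully open they stand 13 mm farther back than shut.
Start: joints at [1.27, 0.332, -0.065, 1.46, 0.022, 1.35, -0.088], TCP at [0.171, -0.601, 0.245] pointing down, gripper open.
Joint ranges: [-2.6, 2.6], [-0.5, 2.12], [-1.47, 1.34], [0.16, 2.42], [-1.27, 4.41], [0.06, 2.06], [-2.6, 2.6]. Speed limits (rad/s): [2.22, 2.22, 2.79, 2.79, 3.14, 3.14, 3.14].

## Interface

Orientations are given as a unit quaternion [x, y, z, w].
In Python, from workcell import manip gives the robot as it stands.
- The arm moves only by the shell command python3 -m pendant 'ROWS' [FORCE]. ROWS is JSON, a list of rows, each a list of 7 numbers: the shift along the tool's x, y, z in units of 50 mm (1.0 is 50 mm), then the turn, a rotation vector about the tool's x, y, z in units of 8 degrees (1.0 is 8 degrees), then the opening, from -1 (shut) to 1 (fully open), so that 0 is half open. In form: [[dx, dy, dz, ax, ay, az, jaw], ...]. A call has exactly 10 rows; each row is the pose to reach, as a shift and turn from the pose commanded when the call began, along the tool's axes at that moment; what a row does not reach only later rows make up. A row lasts 1/8 s, in which the tool goes at most 62.5 mm and 10.7 degrees, less where a joint would pass 70% of its speed; a pose out of reach is approached as far as the arm can. A call with a gripper value outside its range is refused whole. The fingers move at their own pace and stop on an object; FORCE is the grip in N (left out, the last holds). Time passes only in rows, so rows that repeat a pose let the fingers close, or fill a call up. It gives the time, the measured TCP pose, the force, the opening and the grip force at its end, in the units of the state.
- manip.get_obs(): the state, without advancing time (a new reading comes with each control period).
- manip.camera(name): name is "side" or "top"; returns (picture, depth): 420x560x3 uint8, red, green, blue; 420x560 float32, m along the optical axis (not along the pixel's ray), 0 where there is no reading.
- manip.get_calibration(name): a dict with "fx", "fy", "cx", "cy" (pixels), "xyz" and "orientation" of the camera in the world. Camera axes: x right, y up, looking along -z (the intrinsics and any distortion apply to the point x, -y, -z); pixel columns grow to the right and rows downward; lengths in m; the calibration is good to about 2 mm. A picture is of the moment at which its call begins. get_calibration takes no time and is no camera call.
- manip.hand_in(): hands the job in; it is judged then, once.
Trained networks look in the newest picture that a camera, given by its name, has taken for a name from the list of things; names that differ only in an ending like _2 or _b are one class to them, and where a whole thing is asked for, a point or a joint stands for the part that bears it (a point fixed in the world has none). Each returns a list of dicts, best first, with "p" (0 to 1); they miss things now and then, are a little off and sometimes report something else, mostly with a low value. They report only what shows in the picture. A call takes as long as a camera call.
- manip.find_in(thing, camera): "box" ([left, top, right, bottom] in pixels, round what is visible of it).
- manip.trace(thing, camera): "pixels" (420x560 bool, what is visible of it) and "box" ([left, top, right, bottom] in pixels, round what is visible of it).
- manip.tip_of(thing, camera): "pixel" ([column, row] in pixels: a listed point, or the origin of a listed thing).
The state is a dict: "clock": time; "joint_pos": joint angles; "joint_velocities": joint speeds; "tau": joint torques, N m; "position": TCP position; "ee_rot": TCP orientation; "ft_force": force on the tool from outside, world axes, zero at the start; "torque": the same for the moment, N m; "grip_width": opening from 0.0 (shut) to 1.0 (fully open); "grasp_force": force on a finger pad.
Only numpy, scipy, OpenCV 4.12 (cv2) and the standard library are available. Lean on these libraries where they do the work, as an engineer would, in place of code of your own. Each camera call takes 0.05 s, during which the arm holds its last target. There are 200 camera calls.

## Task

The round sample carousel on the desk has a clear dial cover with a black bar grip and one framed opening. Turn the cover until the opening is centred over the larger of the two knobbed check weights inside, so that this weight could be lifted straight out, then let go and leave the weight in its compartment.

Things in the scene. Friction and masses are not known exactly. Their poses are not given: they have to be found in the camera images.
- cover_grip (a point): On the clear cover's vertical axis, inside its black bar grip, at z = 67 mm. The cover (upper face z = 44 mm) lies on a fixed aluminium tub 180 mm across with nine 40 degree compartments. The bar, on a black disc (60 mm wide, top z = 45 mm), is 14 mm thick, 54 mm long, top z = 78 mm; its length points at the opening: pinch it across the 14 mm. Its x axis: along the bar, away from the opening
- cover_opening (a point): Centre of the cover's only opening, 63 mm from the turning axis, level with the cover's upper face (z = 44 mm). The opening is a sector, 41 mm long radially and about 37 mm wide in its middle, edged by a dark steel frame 2 mm proud; it turns with the cover. It starts within 5 degrees of the middle of an empty compartment
- large_weight: Larger of two brass-coloured knobbed check weights: 26 mm across, 30 mm high (the other 21 and 24). Stands upright in a compartment under the clear cover, about 63 mm from its axis, 40 or 80 degrees to either side of the opening's start; the small weight, a ring and a black pellet are in the three others. Origin: centre of its underside, 4 mm above the desk; z up
- cover (a joint): Turn of the cover about its vertical axis in rad, growing counter-clockwise seen from above; 0 with the opening over the empty compartment near which it starts; stops at -2.0 and +2.0. It turns against a light friction of about 0.04 N m and stays where it is left

How it is judged:
By the outcome, as a careful person would: the job done as asked, in the order asked, and still so for the second after the job is handed in, with the robot touching nothing.
It also fails if it takes over 32 s, if anything falls off the work surface, if the arm or the gripper's body presses on something with over 40 N, if the wrist force passes 120 N, or if a joint passes its speed limit or range.

## Working session

There is one attempt and no reset: what is moved stays moved. The work goes in short steps, Python scripts to look and compute and a shell command to move; the robot and the scene stay as the last step left them, time stands still between calls to the robot, and variables do not carry over. Pictures are saved under pics/ and viewed, at most 10 in all, crops included, and the job is handed in when it is done.

```bash
mkdir -p pics; cat > h.py <<'E'
import numpy as np, cv2
from workcell import manip
from scipy.spatial.transform import Rotation as R
def ray(cam,px):
    c=manip.get_calibration(cam)
    d=np.array([(px[0]-c["cx"])/c["fx"],-(px[1]-c["cy"])/c["fy"],-1.])
    return np.array(c["xyz"]),R.from_quat(c["orientation"]).apply(d)
def at_z(cam,px,z):
    o,d=ray(cam,px); return o+d*(z-o[2])/d[2]
E
python3 - <<'E'
from h import *
print(manip.get_calibration("top")); s=manip.get_obs();print(s["position"],s["ee_rot"],s["joint_pos"],s["clock"])
for cam in("top","side"):
    p,d=manip.camera(cam); cv2.imwrite(f"pics/{cam}0.png",p[:,:,::-1])
    for t,z in(("cover_grip",.067),("cover_opening",.044),("large_weight",.004)):
        for r in manip.tip_of(t,cam)[:2]: print(cam,t,r["p"],r["pixel"],at_z(cam,r["pixel"],z))
    for r in manip.find_in("large_weight",cam): print(r)
E
```

```text
{'fx': 437.06073221766775, 'fy': 437.06073221766775, 'cx': 285.8072170440142, 'cy': 213.15589618599682, 'xyz': array([ 0.33998448, -0.14238033,  0.91322869]), 'orientation': array([-0.05669247,  0.06228681,  0.70725505, -0.70192351])}
[ 0.1713181  -0.60068776  0.24452395] [ 9.90364321e-01  1.38484685e-01 -1.35338428e-04 -6.96817114e-04] [ 1.27038694  0.33285762 -0.06473827  1.46094337  0.02162133  1.349908
 -0.08850883] 0.0
top cover_grip 0.61 [256.4, 175.2] [ 0.56099976 -0.0917256   0.067     ]
top cover_opening 0.81 [255.8, 204.7] [ 0.50556675 -0.089326    0.044     ]
side cover_grip 0.77 [245.8, 215.6] [ 0.56469997 -0.10209562  0.067     ]
side cover_opening 0.85 [273.2, 235.4] [ 0.49893544 -0.08966098  0.044     ]
```

```bash
python3 - <<'E'
import cv2
a=cv2.imread("pics/top0.png")[110:260,180:340]; cv2.imwrite("pics/topc.png",cv2.resize(a,None,fx=4,fy=4,interpolation=2))
a=cv2.imread("pics/side0.png")[150:290,160:340]; cv2.imwrite("pics/sidec.png",cv2.resize(a,None,fx=4,fy=4,interpolation=2))
E
```

```text
(no output)
```

View pics/topc.png

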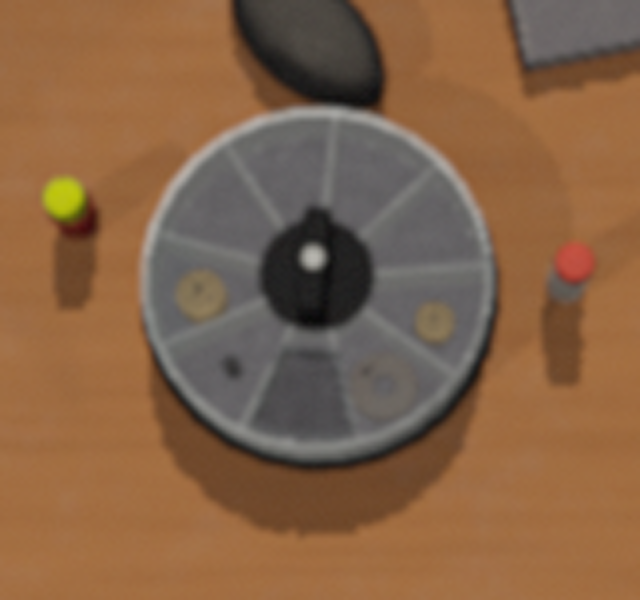

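View pics/sidec.png

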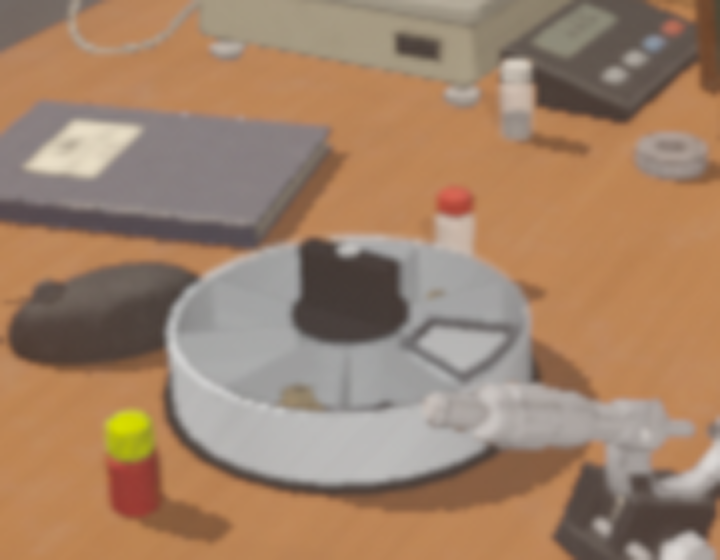

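View pics/top0.png

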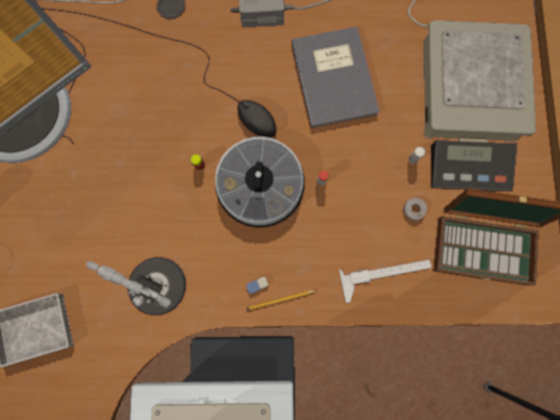

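The top view shows the cover disc at about (259,178) and the opening below it, pointing towards −x, at (256,204). The larger weight is at about (230,184) on the left (+y), and the small one is at about (288,190). The turn is therefore about −80°. Next I refine these from depth and colour.

```bash
python3 - <<'E'
from h import *
for cam,(r0,r1,c0,c1) in(("top",(125,235,205,315)),("side",(190,280,195,300))):
    p,d=manip.camera(cam); c=manip.get_calibration(cam)
    v,u=np.mgrid[r0:r1,c0:c1]; dd=d[r0:r1,c0:c1]
    P=np.stack([(u-c["cx"])/c["fx"]*dd,-(v-c["cy"])/c["fy"]*dd,-dd],-1)
    W=R.from_quat(c["orientation"]).apply(P.reshape(-1,3))+c["xyz"]
    col=p[r0:r1,c0:c1].reshape(-1,3).astype(int); near=np.hypot(W[:,0]-.56,W[:,1]+.095)<.1
    print(cam,np.histogram(W[near,2],bins=np.arange(-.01,.095,.005)))
    t=near&(W[:,2]>.070)&(W[:,2]<.081)
    q=W[t]; print("bartop n",len(q),"min",q[:,:2].min(0),"max",q[:,:2].max(0),"mean",q.mean(0))
    if len(q)>5:
        (cx,w,a)=cv2.minAreaRect(q[:,:2].astype(np.float32)); print(cx,w,a)
    t=near&(W[:,2]>.039)&(W[:,2]<.055)
    q=W[t]; print("lid n",len(q),cv2.minEnclosingCircle(q[:,:2].astype(np.float32)))
    # brass
    hsv=cv2.cvtColor(p,cv2.COLOR_RGB2HSV)[r0:r1,c0:c1]
    m=((hsv[...,0]>10)&(hsv[...,0]<32)&(hsv[...,1]>60)&(hsv[...,1]<170)).reshape(-1)&(np.hypot(W[:,0]-.56,W[:,1]+.095)<.082)
    n,l,st,ce=cv2.connectedComponentsWithStats(m.reshape(dd.shape).astype(np.uint8))
    for i in range(1,n):
        if st[i,4]>8:
            px=ce[i]+[c0,r0]; print("brass",st[i],px,at_z(cam,px,.026),dd[l==i].mean())
    print(manip.trace("cover_grip",cam)[:1] and manip.trace("cover_grip",cam)[0]["box"],
     [(r["p"],r["box"]) for r in manip.find_in("large_weight",cam)], [(r["p"],r["pixel"]) for r in manip.tip_of("large_weight",cam)])
    for px in [(260,180.75)]: print(at_z("top",px,.044))
    for px in [(259,178.2)]: print("disc",at_z("top",px,.045))
    for px in [(229.9,183.6),(288.8,190.4)]: print("w",at_z("top",px,.03))
E
```

```text
top (array([   1,  186,  717,  200,   37,   24,   29,   29,   21,   74, 3331,
       1867,   10,    7,    8,    8,   16,  164,   14,    0]), array([-0.01 , -0.005,  0.   ,  0.005,  0.01 ,  0.015,  0.02 ,  0.025,
        0.03 ,  0.035,  0.04 ,  0.045,  0.05 ,  0.055,  0.06 ,  0.065,
        0.07 ,  0.075,  0.08 ,  0.085,  0.09 ]))
bartop n 186 min [ 0.53226255 -0.10340821] max [ 0.58612857 -0.0855803 ] mean [ 0.55891336 -0.09471263  0.07753259]
(0.5593628883361816, -0.09454787522554398) (0.013900097459554672, 0.05379558727145195) 84.88197326660156
lid n 5247 ((0.5598446130752563, -0.09455191344022751), 0.08997955173254013)
brass [ 19  53  13  12 117] [229.94871795 183.5042735 ] [ 0.5542588  -0.03430149  0.026     ] 0.8911319
brass [79 61  9 10 75] [288.14666667 190.33333333] [ 0.53891912 -0.1553005   0.026     ] 0.889493
[217.3, 140.4, 304.2, 221.8] [] []
[ 0.55529019 -0.09773364  0.044     ]
disc [ 0.56040497 -0.09573473  0.045     ]
w [ 0.55308987 -0.03469061  0.03      ]
w [ 0.53787227 -0.15659234  0.03      ]
side (array([   0,   10,  482,  239,  171,  175,  177,  189,  197,  214,
[... 154 characters left out ...]
,  0.035,  0.04 ,  0.045,  0.05 ,  0.055,  0.06 ,  0.065,
        0.07 ,  0.075,  0.08 ,  0.085,  0.09 ]))
bartop n 181 min [ 0.53066289 -0.10172722] max [ 0.58289115 -0.08496448] mean [ 0.55522462 -0.09117635  0.0766843 ]
(0.5567473769187927, -0.09305477887392044) (0.015335221774876118, 0.05210806429386139) 87.19595336914062
lid n 2848 ((0.5569462776184082, -0.09540888667106628), 0.09165838360786438)
brass [39 19 10  3 14] [238.71428571 209.71428571] [ 0.63123166 -0.18935433  0.026     ] 0.87995213
[203.4, 209.1, 293.7, 252.2] [] []
[ 0.55529019 -0.09773364  0.044     ]
disc [ 0.56040497 -0.09573473  0.045     ]
w [ 0.55308987 -0.03469061  0.03      ]
w [ 0.53787227 -0.15659234  0.03      ]
```

```bash
python3 - <<'E'
from h import *
ax=np.array([.5595,-.0947])
for z in(.03,.041):
  a=[]
  for q in [(163,235),(165,348),(228,148),(335,118),(437,165),(490,263),(452,375),(355,435),(243,425)]:
    w=at_z("top",(q[0]/4+180,q[1]/4+110),z)[:2]-ax; a.append(np.degrees(np.arctan2(w[1],w[0]))); 
  a=np.array(a);ph=np.degrees(np.angle(np.exp(1j*np.radians(a*9)).mean()))/9
  print(z,a.round(1),"centres",ph+20+40*np.arange(-5,5))
for z in (.015,.022,.028,.034):
  for px in ((229.95,183.5),(288.15,190.3)):
    w=at_z("top",px,z)[:2]-ax; print(z,np.degrees(np.arctan2(w[1],w[0])),np.hypot(*w))
q=R.from_quat(manip.get_obs()["ee_rot"]).as_matrix(); print(q)
E
```

```text
0.03 [  72.2  114.1   32.5   -6.5  -45.5  -84.1 -125.3 -165.9  153.8] centres [-186.06804862 -146.06804862 -106.06804862  -66.06804862  -26.06804862
   13.93195138   53.93195138   93.93195138  133.93195138  173.93195138]
0.041 [  73.9  116.    33.2   -7.1  -47.1  -85.9 -126.6 -165.9  155. ] centres [-186.05009828 -146.05009828 -106.05009828  -66.05009828  -26.05009828
   13.94990172   53.94990172   93.94990172  133.94990172  173.94990172]
0.015 92.38875604396613 0.06178960053692715
0.015 -106.53668891614768 0.06339031646270392
0.022 94.00808687446019 0.061032487368927
0.022 -107.9155146604761 0.06375789648005775
0.028 95.42742835146848 0.06042322319317233
0.028 -109.08421161254812 0.06410203236338062
0.034 96.87477534828858 0.059851779881041275
0.034 -110.23995228336987 0.06447254754898256
[[ 9.61649403e-01  2.74281651e-01  3.89191712e-05]
 [ 2.74281653e-01 -9.61649397e-01 -1.04909048e-04]
 [ 8.65197056e-06  1.11560538e-04 -9.99999994e-01]]
```

```bash
python3 -m pendant '[[1.02,-0.76,0,0,0,-1,0],[2.05,-1.52,0,0,0,-2,0],[3.07,-2.28,0,0,0,-3,0],[4.1,-3.04,0,0,0,-4,0],[5.12,-3.8,0,0,0,-5,0],[6.15,-4.56,0,0,0,-6,0],[7.17,-5.32,0,0,0,-7,0],[8.2,-6.08,0,0,0,-8,0],[9.2,-6.85,0,0,0,-9,0],[10.24,-7.6,0,0,0,-10,0]]' 40
```

```text
clock: 2.25
position: [0.5528, -0.1036, 0.2457]
ee_rot: [0.668, 0.744, 0.0, 0.001]
ft_force: [0.5, -0.7, 0.4]
grip_width: 0.504
grasp_force: 0.0
```

```bash
cat > st.py <<'E'
from h import *
s=manip.get_obs(); M=R.from_quat(s["ee_rot"]).as_matrix()
yaw=np.degrees(np.arctan2(M[1,0],M[0,0]))
e=M.T@(np.array([.5595,-.0947,.064])-s["position"])
print(s["clock"],s["position"].round(4),"yaw",yaw.round(2),"z",M[:,2].round(4),"to go tool units",(e/.05).round(3),"grip",s["grip_width"],s["grasp_force"],s["ft_force"].round(1),s["joint_pos"].round(2))
E
python3 st.py
```

```text
2.25 [ 0.5528 -0.1036  0.2457] yaw 96.15 z [ 9.e-04 -6.e-04 -1.e+00] to go tool units [0.166 0.149 3.635] grip 0.50413379518037 0.0 [ 0.5 -0.7  0.4] [ 0.64  0.25 -0.63  1.6   0.15  1.33  0.1 ]
```

```bash
python3 -m pendant '[[0,0,0.2,0,0,-1.2,0],[0,0,0.5,0,0,-2.4,0],[0,0,0.8,0,0,-3.6,0],[0,0,1.1,0,0,-4.8,0],[0,0,1.4,0,0,-6,0],[0,0,1.7,0,0,-7.2,0],[0,0,2,0,0,-8.4,0],[0,0,2,0,0,-9.84,0],[0,0,2,0,0,-9.84,0],[0,0,2,0,0,-9.84,0]]'; python3 st.py
```

```text
clock: 3.5
position: [0.5519, -0.1053, 0.1455]
ee_rot: [0.049, 0.999, -0.0, 0.0]
ft_force: [-0.2, -0.1, 0.7]
grip_width: 0.5
grasp_force: 0.0
3.5 [ 0.5519 -0.1053  0.1455] yaw 174.41 z [ 4.e-04 -2.e-04 -1.e+00] to go tool units [-0.13   0.226  1.63 ] grip 0.4995094094483166 0.0 [-0.2 -0.1  0.7] [ 0.78  0.38 -0.81  1.72  0.3   1.17  1.36]
```

```bash
python3 -m pendant '[[-0.06,0.11,0,0,0,0,0],[-0.13,0.226,0,0,0,0,0],[-0.13,0.226,0.3,0,0,0,0],[-0.13,0.226,0.6,0,0,0,0],[-0.13,0.226,0.9,0,0,0,0],[-0.13,0.226,1.2,0,0,0,0],[-0.13,0.226,1.45,0,0,0,0],[-0.13,0.226,1.63,0,0,0,0],[-0.13,0.226,1.63,0,0,0,0],[-0.13,0.226,1.63,0,0,0,0]]'; python3 st.py
```

```text
clock: 4.75
position: [0.5597, -0.0945, 0.0643]
ee_rot: [0.047, 0.999, -0.0, 0.0]
ft_force: [0.2, -0.1, 1.0]
grip_width: 0.5
grasp_force: 0.0
4.75 [ 0.5597 -0.0945  0.0643] yaw 174.64 z [ 7.e-04 -2.e-04 -1.e+00] to go tool units [ 0.003 -0.005  0.005] grip 0.500348007761122 0.0 [ 0.2 -0.1  1. ] [ 0.71  0.5  -0.76  1.77  0.39  1.03  1.28]
```

```bash
python3 -m pendant '[[0,0,0,0,0,0,-0.4],[0,0,0,0,0,0,-0.6],[0,0,0,0,0,0,-0.8],[0,0,0,0,0,0,-1],[0,0,0,0,0,0,-1],[0,0,0,0,0,0,-1],[0,0,0,0,0,0,-1],[0,0,0,0,0,0,-1],[0,0,0,0,0,0,-1],[0,0,0,0,0,0,-1]]' 40; python3 st.py
```

```text
clock: 6.0
position: [0.5595, -0.0951, 0.0642]
ee_rot: [0.047, 0.999, -0.0, 0.0]
ft_force: [-2.9, -2.0, 6.1]
grip_width: 0.157
grasp_force: 41.9
6.0 [ 0.5595 -0.0951  0.0642] yaw 174.61 z [ 3.e-04 -9.e-04 -1.e+00] to go tool units [0.    0.008 0.005] grip 0.15705727076727505 41.931747794151306 [-2.9 -2.   6.1] [ 0.71  0.5  -0.76  1.77  0.39  1.03  1.28]
```

```bash
python3 -m pendant '[[0,0,0,0,0,0.4,-1],[0,0,0,0,0,1.2,-1],[0,0,0,0,0,2,-1],[0,0,0,0,0,2.8,-1],[0,0,0,0,0,3.6,-1],[0,0,0,0,0,4.4,-1],[0,0,0,0,0,5.2,-1],[0,0,0,0,0,6,-1],[0,0,0,0,0,6.5,-1],[0,0,0,0,0,6.5,-1]]'; python3 st.py
```

```text
clock: 7.25
position: [0.5595, -0.0951, 0.0642]
ee_rot: [0.48, 0.877, -0.0, 0.0]
ft_force: [-2.4, -2.7, 5.8]
grip_width: 0.154
grasp_force: 42.1
7.25 [ 0.5595 -0.0951  0.0642] yaw 122.62 z [ 4.e-04 -1.e-03 -1.e+00] to go tool units [0.006 0.004 0.004] grip 0.15350423662453086 42.07570195198059 [-2.4 -2.7  5.8] [ 0.58  0.45 -0.59  1.78  0.29  1.    0.44]
```

Going well. I need another −28.6° in world, which is +3.58 units.

```bash
python3 -m pendant '[[0,0,0,0,0,0.4,-1],[0,0,0,0,0,1,-1],[0,0,0,0,0,1.6,-1],[0,0,0,0,0,2.2,-1],[0,0,0,0,0,2.8,-1],[0,0,0,0,0,3.3,-1],[0,0,0,0,0,3.58,-1],[0,0,0,0,0,3.58,-1],[0,0,0,0,0,3.58,-1],[0,0,0,0,0,3.58,-1]]'; python3 st.py; python3 -m pendant '[[0,0,0,0,0,0,-0.4],[0,0,0,0,0,0,0],[0,0,0,0,0,0,0],[0,0,0,0,0,0,0],[0,0,-0.5,0,0,0,0],[0,0,-1,0,0,0,0],[0,0,-1.5,0,0,0,0],[0,0,-2,0,0,0,0],[0,0,-2.5,0,0,0,0],[0,0,-2.5,0,0,0,0]]'; python3 st.py
```

```text
clock: 8.5
position: [0.5595, -0.0951, 0.0642]
ee_rot: [0.682, 0.732, -0.0, 0.0]
ft_force: [-2.3, -3.2, 5.1]
grip_width: 0.155
grasp_force: 42.1
8.5 [ 0.5595 -0.0951  0.0642] yaw 94.05 z [ 6.e-04 -8.e-04 -1.e+00] to go tool units [ 0.008 -0.     0.005] grip 0.1550888260437284 42.071455121040344 [-2.3 -3.2  5.1] [ 0.5   0.43 -0.5   1.78  0.24  0.99 -0.02]
clock: 9.75
position: [0.5604, -0.0945, 0.1907]
ee_rot: [0.682, 0.731, 0.001, 0.002]
ft_force: [0.1, 0.1, -0.1]
grip_width: 0.499
grasp_force: 0.0
9.75 [ 0.5604 -0.0945  0.1907] yaw 94.0 z [ 3.4e-03 -8.0e-04 -1.0e+00] to go tool units [-1.000e-03 -2.600e-02  2.534e+00] grip 0.49949104224378216 0.0 [ 0.1  0.1 -0.1] [ 0.54  0.29 -0.53  1.67  0.16  1.22  0.04]
```

```bash
python3 -m pendant '[[-0.5,0,-0.3,0,0,0,0],[-1,0,-0.6,0,0,0,0],[-1.5,0,-0.9,0,0,0,0],[-2,0,-1,0,0,0,0],[-2.6,0,-1,0,0,0,0],[-3.2,0,-1,0,0,0,0],[-3.8,0,-1,0,0,0,0],[-4.4,0,-1,0,0,0,0],[-5,0,-1,0,0,0,0],[-5,0,-1,0,0,0,0]]'; python3 - <<'E'
from h import *
ax=np.array([.5595,-.0947])
for cam in("top","side"):
    p,d=manip.camera(cam); 
    r=(110,260,180,340) if cam=="top" else (150,290,160,340)
    cv2.imwrite(f"pics/{cam}1.png",cv2.resize(p[r[0]:r[1],r[2]:r[3],::-1],None,fx=4,fy=4,interpolation=2))
    for t,z in(("cover_opening",.044),("large_weight",.004)):
        for q in manip.tip_of(t,cam)[:2]:
            w=at_z(cam,q["pixel"],z)[:2]-ax; print(cam,t,q["p"],q["pixel"],np.degrees(np.arctan2(w[1],w[0])),np.hypot(*w))
E
```

```text
clock: 11.0
position: [0.5755, -0.3466, 0.2369]
ee_rot: [0.683, 0.73, -0.001, -0.001]
ft_force: [-0.5, 0.5, -1.1]
grip_width: 0.499
grasp_force: 0.0
top cover_opening 0.97 [227.2, 175.1] 82.79945539271613 0.06456627505235116
top large_weight 0.55 [230.5, 181.4] 85.68575683708902 0.06213984731484508
side cover_opening 0.97 [232.0, 240.7] 88.00396435415144 0.055238831719824834
```

View pics/top1.png

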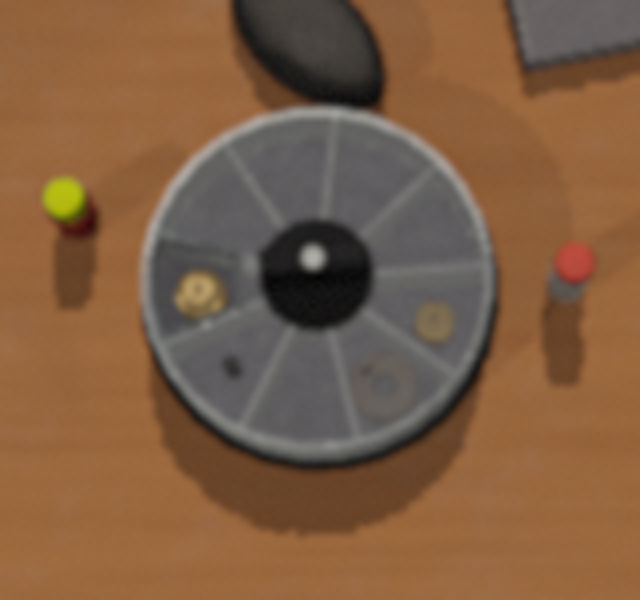

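View pics/side1.png

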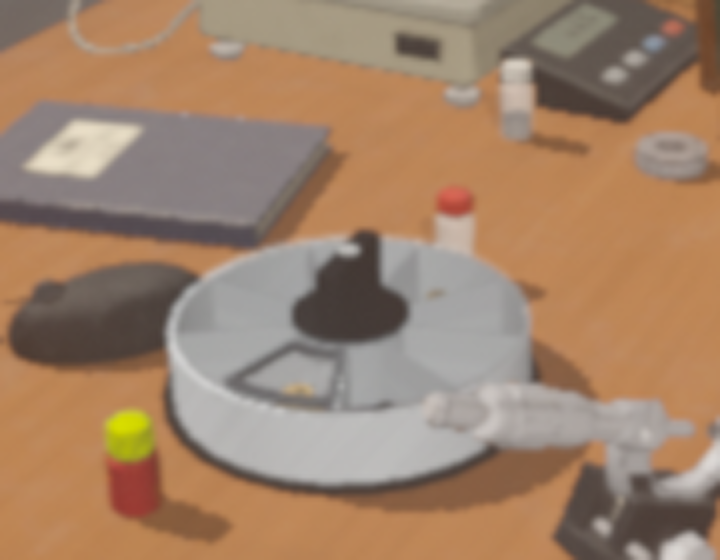

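The opening now sits over the large weight: in the top crop the frame spans roughly rows 240–335 on the left, with the weight at (200,293). I check the angle using the bar's depth and the brass blob.

```bash
python3 - <<'E'
from h import *
ax=np.array([.5595,-.0947]); cam="top"; c=manip.get_calibration(cam)
p,d=manip.camera(cam); v,u=np.mgrid[125:235,205:315]; dd=d[125:235,205:315]
P=np.stack([(u-c["cx"])/c["fx"]*dd,-(v-c["cy"])/c["fy"]*dd,-dd],-1)
W=R.from_quat(c["orientation"]).apply(P.reshape(-1,3))+c["xyz"]
n=np.hypot(*(W[:,:2]-ax).T)
q=W[(n<.04)&(W[:,2]>.07)]; print("bar",cv2.minAreaRect(q[:,:2].astype(np.float32)),q.mean(0))
_,_,vt=np.linalg.svd(q[:,:2]-q[:,:2].mean(0)); print(np.degrees(np.arctan2(vt[0,1],vt[0,0])))
# opening: valid depth below the cover
a=np.arctan2(W[:,1]-ax[1],W[:,0]-ax[0]); m=(n>.045)&(n<.08)&(W[:,2]<.036)
print("opening",m.sum(),np.degrees(a[m]).min(),np.degrees(a[m]).max(),np.percentile(np.degrees(a[m]),[5,50,95]))
k=m&(W[:,2]>.012)
for lo,hi in((.01,.018),(.018,.024),(.024,.03),(.03,.037)):
    k=(n>.045)&(n<.08)&(W[:,2]>lo)&(W[:,2]<hi)&(abs(a-1.64)<.3); w=W[k]; print(lo,k.sum(),w.mean(0) if k.any() else 0)
k=(n>.045)&(n<.08)&(W[:,2]>.015)&(W[:,2]<.037)&(abs(a-1.64)<.25)
ce,r=cv2.minEnclosingCircle(W[k][:,:2].astype(np.float32)); w=np.array(ce)-ax; print("weight",ce,r,np.degrees(np.arctan2(w[1],w[0])),np.hypot(*w))
# outline of the frame: bright/dark edges, fully mapped at z=.046
h=(n<.088)&(n>.04)&(W[:,2]>.0455)&(abs(a-1.64)<.6); print(h.sum(),np.percentile(np.degrees(a[h]),[1,5,50,95,99]))
E
```

```text
bar ((0.559553325176239, -0.09449602663516998), (0.014245262369513512, 0.05369309335947037), 3.331371307373047) [ 0.55893923 -0.09452404  0.07741291]
93.77911517859792
opening 240 73.62687888790455 104.74671826913853 [ 74.23245137  89.23412126 102.25457111]
0.01 5 [ 0.55094851 -0.03681347  0.01370725]
0.018 53 [ 0.55445695 -0.03320574  0.02251272]
0.024 20 [ 0.55213577 -0.03454364  0.02512361]
0.03 43 [ 0.55539803 -0.03298438  0.03353709]
weight (0.5553001761436462, -0.03250494599342346) 0.013009380549192429 93.86312760901947 0.062336692752385986
163 [ 60.99499588  64.35239365  94.7310878  124.78895361 127.55035019]
```

Opening and weight agree to within about 0.2° (bar 93.8°, weight 93.9°). The arm is clear of everything, so I hand in.

```bash
python3 -c "
from workcell import manip
print(manip.hand_in())"
```

```text
the job is handed in; nothing more can be done
None
```

I turned the cover about 80.6° clockwise, so its opening is centred over the larger weight to within about 0.2° by the camera check. The weight is still in its compartment, and I released the grip and moved the arm clear before handing in, at about 11 s.

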